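# Uncover the wheel's control box and set its speed dial by clicks

## Task

Squeeze the release tab of the control box's splash cover inward, pivot the cover up out of its frame and lay it upright in the middle of the wooden ware board. Then turn the uncovered speed dial anticlockwise (seen from above) back to its stop and from there exactly six clicks clockwise without running on to the seventh, and let go with the dial resting in that click. Leave the other things on the table where they are.

Things in the scene. Friction and masses are not known exactly. Their poses are not given: they have to be found in the camera images.
- console: Cream plastic control box, fixed, 290 x 180 mm, its flat deck 50 mm above the table. Origin: centre of its underside, on the dial's axis; x runs from the catch end (nearer the robot) to the lug end, z up. Low side rails, 10 mm over the deck, at y = +-57 to 66 mm. Twelve dark ticks around the dial, one per click; the first, at the stop, lies to -x.
- catch_lip (a point): Inner lower edge of the catch lip, at (-93, 0, 66) mm in the box's frame. A block on the deck, x = -112 to -100 mm, 100 mm wide, 24 mm high, carries this lip, 8 mm thick and 50 mm wide, which reaches in to x = -93 mm; its underside is 16 mm over the deck. The tab's hook is caught under it.
- far_lip (a point): Inner lower edge of the far lip, at (79, 0, 66) mm in the box's frame. A bar on the deck, x = 90 to 103 mm, 110 mm wide, 26 mm high, carries this lip, 10 mm thick, its underside 16 mm over the deck. The cover's lugs are caught under it.
- cover: Grey plastic splash cover, loose, about 0.2 kg: a hood open below, 150 x 110 x 55 mm, walls 4 mm, at first snapped over the dial with its axes along the box's. Origin: centre of its lower edge plane (on the deck at first); x towards its lug end, z up. It comes off by pinching rib and tab together from above, which presses the tab in, and tipping the -x end up.
- lug_edge (a point): Middle of the cover's lower edge at the lug end, (75, 0, 0) mm in its frame: the line (along y) to pivot about. Two lugs stick out 12 mm beyond it (z 4 to 12 mm, y = +-34 mm, 24 mm wide). Tip the other end up about 15 degrees about this edge, draw the cover some 25 mm towards its -x so that the lugs leave the bar, then lift.
- tab (a joint): Release tab of the cover: how far it is pressed inward, towards the cover's +x, from 0 (hooked) to 0.008 m (its end stop). Spring 4 N at rest, 8 N at the end stop. The hook, 8 to 14 mm over the cover's lower edge, overlaps the lip by 5 mm at rest, so press it fully. It springs back when let go.
- tab_face (a point): Middle of the upper part of the tab's outer face, looking to the cover's -x; in the cover's frame at (-88, 0, 76) mm, pressed (-80, 0, 76). The tab is an upright plate 4 mm thick, 40 mm wide, up to 91 mm over the cover's lower edge. A pinch over this face and the rib's far face is 38 mm wide at rest, 30 mm pressed, then centred on x = -65 mm.
- rib (a point): Middle of the cover's fixed rib, at (-54, 0, 76) mm in the cover's frame: 8 mm thick (x = -58 to -50 mm), 50 mm wide, standing 36 mm tall on the cover's top (z 55 to 91 mm).
- dial_grip (a point): On the dial's axis, 80 mm over the table (30 mm over the deck), at the height to grip. The dial, hidden under the cover at first, is a black disc 68 mm across, its top 8 mm over the deck, with a grip bar 60 mm long and 14 mm wide, from 8 to 44 mm over the deck. A white line marks the pointer end of the bar.
- dial (a joint): Angle of the dial, rad, growing clockwise from above. 0: first resting place, by the anticlockwise stop (hard end at -0.03), pointer end of the bar to the box's -x. It clicks (sprung, about 0.1 N m) into a resting place every 0.419 rad (24 degrees); the sixth click is at 2.513, the last (11th) at 4.608. Left between two it snaps to the nearer. Starts at the first to third click.
- board: Wooden ware board, fixed, flat and bare, 270 x 210 x 18 mm thick (270 along its x). Origin: centre of its underside, on the table.
- trimmer: Bystander: loop trimming tool, about 165 x 30 mm and 18 mm high, lying along its x on the table between box and board.
- rib_tool: Bystander: dark wooden disc-shaped potter's rib, 80 mm across, 8 mm thick, lying on the table.

How it is judged:
By the outcome, as a careful person would: the job done as asked, in the order asked, and still so for the second after the job is handed in, with the robot touching nothing.
It also fails if it takes over 72 s, if anything falls off the work surface, if the arm or the gripper's body presses on something with over 40 N, if the wrist force passes 120 N, or if a joint passes its speed limit or range.

## Robot

A 6-joint arm with a two-finger parallel gripper is mounted at the origin on the work surface. World frame = base frame: x ahead of the robot, y to its left, z up, the work surface at z = 0. Lengths are in m, angles in degrees, forces in N, time in s.
With the tool pointing down it reaches from about 0.3 to 0.95 m from the base axis. Payload 3.1 kg.
Tool frame: the origin (TCP) lies midway between the tips of the shut fingers; the grasp point (between the pads) lies r.pinch_z behind it (r.pinch_z is the distance from the TCP to the grasp point, in m); z points along the fingers, x is the direction in which the jaws open and shut, and the axes are right-handed (so a half turn about z gives the same grasp; the last joint's range is limited). The gripper opens to 85 mm and grips with 20 to 120 N. Pads are 22 mm wide; open, the fingers measure 114 mm over their backs; the gripper's body (76 mm by 85 mm) begins 54 mm behind the grasp point. The pads swing forward as they close: fully open they stand 13 mm farther back than shut.
Start: joints at [-79.395, 17.653, 93.61, -0, 68.738, -3.994], TCP at [0.158, -0.605, 0.211] pointing down, gripper open.
Joint ranges: [-175.34, 175.34], [-45.06, 112.39], [2.9, 150.54], [-68.45, 248.45], [3.09, 151.38], [-168.51, 168.51]. Speed limits (degrees/s): [159.86, 159.86, 180, 180, 180, 180].

## Interface

Orientations are given as a 3x3 rotation matrix whose columns are the frame's x, y, z axes.
In Python, from rig import r, gripper_to, eyes, sign_off gives the robot as it stands. Calls block until the motion is done:
- r.move_to(position, orientation): joint-space move of the TCP to a pose.
- r.movel(position, orientation=None, velocity=0.15, stop_force=None): straight line of the TCP; orientation=None keeps the orientation; velocity is the mean speed in m/s. With stop_force (N) it stops when the force on the tool has changed by that much, and returns True; else False.
- r.move_j(angles): joint-space move.
- gripper_to(opening, grasp_force=None): opening from 0.0 (shut) to 1.0 (fully open); grasp_force is the grip in N (None keeps the last); returns when the fingers have stopped.
- r.pause(seconds).
- r.solve_ik(position, orientation): joint angles nearest the present ones, or None.
- r.read_state(): the state.
- eyes.snapshot(name): name is "side" or "top" or "wrist"; returns a dict with "image" (400x640x3 uint8, red, green, blue), "intrinsics" (3x3 intrinsics, pixels), "k1" (the pictures are not rectified: a ray, as slopes to the right and down, at radius r is drawn at 1 + k1 r^2 times it, then the intrinsics apply), "R" (3x3) and "t" (3): a world point X has camera coordinates R X + t. Camera axes: x right, y down, z forward; pixel columns grow to the right and rows downward; lengths in m; the calibration is good to about 2 mm. A picture is of the moment at which its call begins. There is no depth.
A pose or a line that the arm cannot do raises r.Unreachable and nothing moves.
- sign_off(): hands the job in, once; it reports no verdict.
The state is a dict: "time_s": time; "q": joint angles; "qd": joint speeds; "tau": joint torques, N m; "tcp_pos": TCP position; "tool_rot": TCP orientation; "force": force on the tool from outside, world axes, zero at the start; "wrist_torque": the same for the moment, N m; "opening": opening from 0.0 (shut) to 1.0 (fully open).
Only numpy, scipy, OpenCV 4.12 (cv2) and the standard library are available. Lean on these libraries where they do the work, as an engineer would, in place of code of your own. Each camera call takes 0.05 s, during which the arm holds its last target. There are 200 camera calls.

## Working session

There is one attempt and no reset: what is moved stays moved. The work goes in short steps, each a Python script; the robot and the scene stay as the last script left them, time stands still between calls to the robot, and variables do not carry over. Pictures are saved under pics/ and viewed, about 8 in all and at most 12, crops included, and the job is handed in when it is done.

```bash
ls; mkdir -p pics; python3 - <<'E'
from rig import r,eyes
import cv2,numpy as np
for n in("top","side"):
    s=eyes.snapshot(n); cv2.imwrite(f"pics/{n}0.png",s["image"][:,:,::-1]); np.savez(f"pics/{n}0.npz",**s)
    print(n,s["intrinsics"].round(1).tolist(),s["k1"],(-s["R"].T@s["t"]).round(3),s["R"].round(3).tolist())
st=r.read_state();print(r.pinch_z,st["tool_rot"],st["opening"],st["time_s"])
E
```

```text
pics
top [[434.7, 0.0, 324.6], [0.0, 434.7, 202.9], [0.0, 0.0, 1.0]] -0.1179461695345904 [ 0.406 -0.025  0.965] [[0.021, -0.999, -0.024], [-0.987, -0.017, -0.161], [0.16, 0.027, -0.987]]
side [[386.6, 0.0, 314.8], [0.0, 386.6, 201.6], [0.0, 0.0, 1.0]] -0.09679784635930923 [ 0.398 -0.616  0.526] [[0.963, -0.271, -0.007], [-0.165, -0.565, -0.809], [0.215, 0.779, -0.588]]
0.0187 [[ 2.52059254e-01 -9.67711729e-01 -3.76758745e-04]
 [-9.67709444e-01 -2.52059480e-01  2.10961704e-03]
 [-2.13646677e-03 -1.67155502e-04 -9.99997704e-01]] 1.003049644837139 0.1
```

View pics/top0.png

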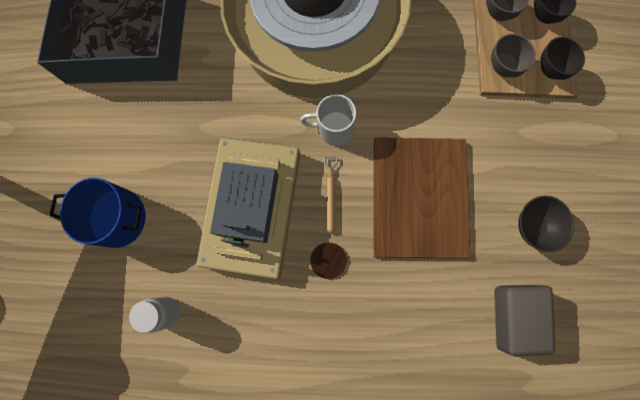

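View pics/side0.png

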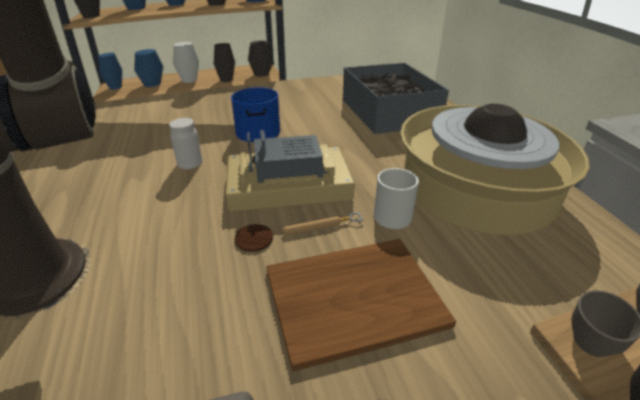

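Top view: control box around pixel (248,207), with its catch end at the bottom (towards the robot). Board around (421,198), trimmer at (332,195), disc at (329,260). The side view agrees. Next I'll measure the outlines.

```bash
cat > h.py <<'E'
import numpy as np,cv2
def cam(s):
    return np.asarray(s["intrinsics"]),float(s["k1"]),np.asarray(s["R"]),np.asarray(s["t"])
def ray(s,uv):
    K,k1,R,t=cam(s); d=np.array([k1,0,0,0,0.])
    p=cv2.undistortPoints(np.array(uv,float).reshape(-1,1,2),K,d).reshape(-1,2)
    return -R.T@t,np.c_[p,np.ones(len(p))]@R
def onz(s,uv,z):
    c,d=ray(s,uv); return c+d*((z-c[2])/d[:,2])[:,None]
def proj(s,X):
    K,k1,R,t=cam(s)
    return cv2.projectPoints(np.array(X,float).reshape(-1,3),cv2.Rodrigues(R)[0],t,K,np.array([k1,0,0,0,0.]))[0].reshape(-1,2)
E
python3 - <<'E'
from h import *
s=np.load("pics/top0.npz"); im=s["image"]; hsv=cv2.cvtColor(im,cv2.COLOR_RGB2HSV)
for p in [(215,255),(235,145),(290,200),(420,200),(255,260),(190,200),(320,300),(250,200),(360,200)]: print(p,im[p[1],p[0]],hsv[p[1],p[0]])
c=im[125:290,185:485]; cv2.imwrite("pics/crop1.png",cv2.resize(c,None,fx=2.66,fy=2.66,interpolation=cv2.INTER_CUBIC)[:,:,::-1])
E
```

```text
(215, 255) [177 159 112] [ 22  94 177]
(235, 145) [175 157 109] [ 22  96 175]
(290, 200) [82 72 50] [ 21 100  82]
(420, 200) [110  71  44] [ 12 153 110]
(255, 260) [100  89  62] [ 21  97 100]
(190, 200) [158 134 100] [ 18  94 158]
(320, 300) [152 129  97] [ 17  92 152]
(250, 200) [80 86 89] [100  26  89]
(360, 200) [147 124  92] [ 17  95 147]
```

View pics/crop1.png

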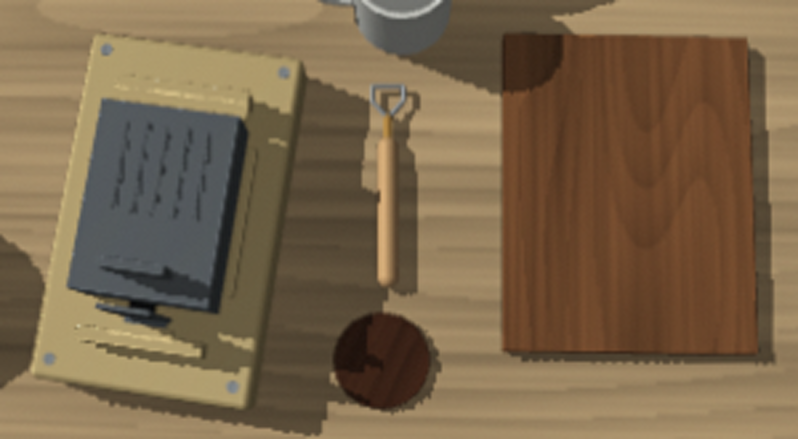

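The crop shows four deck screws at (106,50), (284,72), (49,358) and (233,386). The board's corners are near (502,33), (747,37), (757,353) and (502,351), and the cover is snapped on.

```bash
python3 - <<'E'
from h import *
s=np.load("pics/top0.npz"); im=s["image"].astype(int)
b=im[:,:,2]-im[:,:,0]
c=[]
for u,v in [(106,50),(284,72),(233,386),(49,358)]:
    u,v=185+u/2.66,125+v/2.66
    vv,uu=np.mgrid[int(v)-4:int(v)+5,int(u)-4:int(u)+5]; w=np.clip(b[vv,uu]+40,0,None)
    w=w*(np.hypot(uu-u,vv-v)<4.5); c.append([(uu*w).sum()/w.sum(),(vv*w).sum()/w.sum()])
P=onz(s,c,0.05); print(np.round(c,1).tolist()); print(P.round(4))
print("sides",[round(np.linalg.norm(P[i]-P[(i+1)%4]),4) for i in range(4)],"centre",P.mean(0).round(4))
d=(P[0]+P[1]-P[2]-P[3]); e=(P[0]+P[3]-P[1]-P[2])
print("yaw",np.degrees(np.arctan2(d[1],d[0])),np.degrees(np.arctan2(e[1],e[0]))-90)
hsv=cv2.cvtColor(s["image"],cv2.COLOR_RGB2HSV)
m=cv2.inRange(hsv,(5,120,30),(14,255,200)); m[:,:360]=0; m[:,480:]=0; m[:130]=0;m[265:]=0
m=cv2.morphologyEx(m,cv2.MORPH_CLOSE,np.ones((5,5)))
k=max(cv2.findContours(m,0,2)[0],key=cv2.contourArea)
q=onz(s,k.reshape(-1,2),0.018)[:,:2].astype(np.float32); print("board",cv2.minAreaRect(q))
# cover mask on top plane
m=cv2.inRange(hsv,(90,15,60),(115,80,120)); m[:,:195]=0;m[:,300:]=0;m[:155]=0;m[245:]=0
k=max(cv2.findContours(m,0,2)[0],key=cv2.contourArea)
q=onz(s,k.reshape(-1,2),0.105)[:,:2].astype(np.float32); print("cover top",cv2.minAreaRect(q))
# side view check
s2=np.load("pics/side0.npz")
E
```

```text
[[224.5, 143.2], [291.3, 151.8], [272.0, 270.1], [203.0, 259.4]]
[[0.6851 0.2241 0.05  ]
 [0.6667 0.0748 0.05  ]
 [0.4103 0.1071 0.05  ]
 [0.4287 0.256  0.05  ]]
sides [np.float64(0.1505), np.float64(0.2584), np.float64(0.15), np.float64(0.2583)] centre [0.5477 0.1655 0.05  ]
yaw -7.139309587440981 -7.02774508617162
board ((0.5782363414764404, -0.2133272886276245), (0.2701502740383148, 0.20941197872161865), 0.11799916625022888)
cover top ((0.547598123550415, 0.16455486416816711), (0.10781683027744293, 0.14776760339736938), 82.93873596191406)
```

```bash
cat >> h.py <<'E'
from scipy.spatial.transform import Rotation as Ro
C=np.array([0.5477,0.1655,0.0]); YAW=-7.1; PZ=0.0187
B=np.array([0.578,-0.2133,0.018])
def Rz(a): return Ro.from_euler('z',a,degrees=True).as_matrix()
def Ry(a): return Ro.from_euler('y',a,degrees=True).as_matrix()
DOWN=np.diag([1.,-1.,-1.])
G=np.array([-.065,0,.076-PZ])      # TCP in cover frame when gripping
def cover_tcp(pos,R,flip):          # TCP pose for a cover pose
    return pos+R@G, R@DOWN@Rz(180*flip)
def tipped(th,draw,lift):           # cover pose in world, pivot on lug edge
    Rc=Rz(YAW); L=np.array([.075,0,0]); R=Ry(th)
    return C+Rc@(np.array([.075-draw,0,.05+lift])-R@L), Rc@R
def dial_tcp(a,flip,z=.064):        # a: dial angle deg, clockwise; jaws across bar
    return C+[0,0,z], Rz(YAW-a+90)@DOWN@Rz(180*flip)
E
python3 - <<'E'
from h import *
from rig import r
for f in(0,1):
    for n,p in [("grip",tipped(0,0,0)),("tip",tipped(15,.006,0)),("drawn",tipped(15,.028,0)),("up",tipped(15,.028,.1)),("place",(B,np.eye(3)))]:
        q=r.solve_ik(*cover_tcp(*p,f)); print(f,n,None if q is None else np.round(q,1))
    for a in(0,48,144):
        q=r.solve_ik(*dial_tcp(a,f)); print(f,"dial",a,None if q is None else np.round(q,1))
E
```

```text
0 grip [ 14.9  12.8 113.1  -0.   54.   22. ]
0 tip [ 11.3  20.4 100.    4.9  73.9  16.5]
0 drawn [ 12.   18.4 102.8   5.1  73.1  17. ]
0 up [12.  12.3 98.1  4.9 83.9 18. ]
0 place [-27.1  19.8 108.5  -0.   51.8 -27.1]
0 dial 0 [ 12.5  22.3 106.5  -0.   51.2 -70.4]
0 dial 48 [ 12.5  22.3 106.5  -0.   51.2 -22.4]
0 dial 144 [ 12.5  22.3 106.5  -0.   51.2  73.6]
1 grip [  14.9   12.8  113.1   -0.    54.  -158. ]
1 tip [  11.3   20.4  100.     4.9   73.9 -163.5]
1 drawn [  12.    18.4  102.8    5.1   73.1 -163. ]
1 up [  12.    12.3   98.1    4.9   83.9 -162. ]
1 place [-27.1  19.8 108.5  -0.   51.8 152.9]
1 dial 0 [ 12.5  22.3 106.5  -0.   51.2 109.6]
1 dial 48 [ 12.5  22.3 106.5  -0.   51.2 157.6]
1 dial 144 [  12.5   22.3  106.5   -0.    51.2 -106.4]
```

```bash
python3 - <<'E'
from h import *
from rig import r,gripper_to,eyes
p,R=cover_tcp(*tipped(0,0,0),0)
r.move_to(p+[0,0,.09],R)
s=eyes.snapshot("wrist"); cv2.imwrite("pics/w1.png",s["image"][:,:,::-1]); np.savez("pics/w1.npz",**s)
print(r.movel(p,R,velocity=.08,stop_force=10)); st=r.read_state(); print(st["tcp_pos"],st["force"])
gripper_to(0.0,50); r.pause(.3); st=r.read_state(); print(st["opening"]*85,st["force"],st["time_s"])
s=eyes.snapshot("side"); cv2.imwrite("pics/s1.png",cv2.resize(s["image"][80:240,180:400],None,fx=3.5,fy=3.5)[:,:,::-1])
E
```

```text
False
[0.48385471 0.17371581 0.1079486 ] [ 0.05634018 -0.01444002  0.22062854]
27.728216519609713 [ 2.17873403 -1.72119216  5.89263128] 5.25
```

View pics/s1.png

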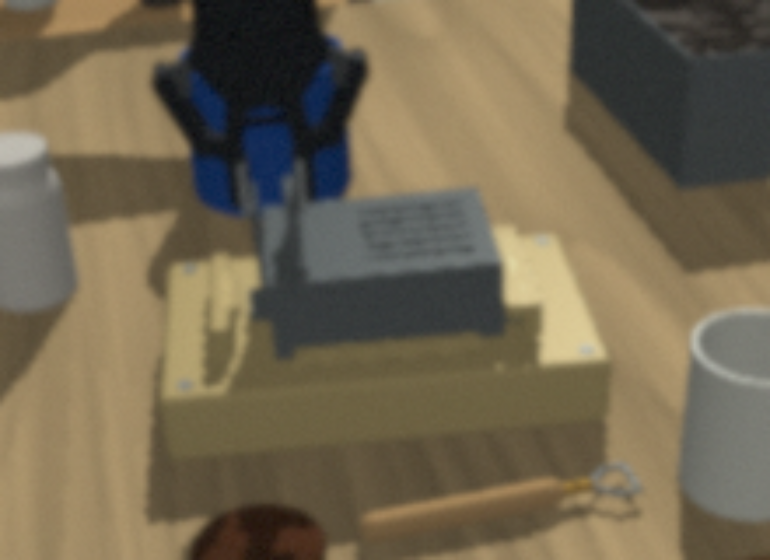

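The fingers have pinched rib and tab at about (275,200), opening 28 mm, so the tab is pressed in. Now I'll tip it.

```bash
python3 - <<'E'
from h import *
from rig import r,gripper_to,eyes
def f(t):
    st=r.read_state(); print(t,st["force"].round(1) if hasattr(st["force"],"round") else st["force"],round(st["opening"]*85,1),round(st["time_s"],2))
for th,d,l in [(3,0,0),(6,0,0),(8,.001,0),(11,.004,0),(15,.007,0.001)]:
    p,R=cover_tcp(*tipped(th,d,l),0); hit=r.movel(p,R,velocity=.05,stop_force=25); f((th,d,hit))
    if hit: break
s=eyes.snapshot("side"); cv2.imwrite("pics/s2.png",cv2.resize(s["image"][80:240,180:400],None,fx=3.5,fy=3.5)[:,:,::-1])
E
```

```text
(3, 0, False) [-0.1 -0.3 -2.8] 27.4 5.61
(6, 0, False) [-0.1  0.6 -2.6] 27.4 5.92
(8, 0.001, False) [ 0.  -0.7 -2.7] 27.4 6.17
(11, 0.004, False) [ 0.1  0.3 -2.3] 27.4 6.45
(15, 0.007, False) [-0.1 -1.1 -1.8] 27.3 6.8
```

View pics/s2.png

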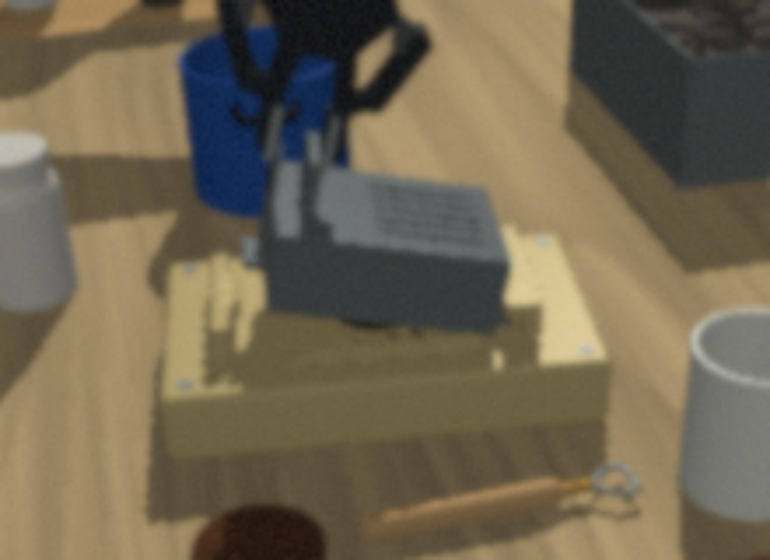

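The cover is tipped about 15° with its lug end at about (500,320), the hook is free, and the forces are small. Next: draw back, lift, carry and place.

```bash
python3 - <<'E'
from h import *
from rig import r,gripper_to,eyes
def f(t):
    st=r.read_state(); print(t,np.round(st["force"],1),np.round(st["tcp_pos"],4),round(st["opening"]*85,1),round(st["time_s"],2))
ok=True
for th,d,l in [(15,.028,.001),(15,.028,.05),(15,.028,.12)]:
    p,R=cover_tcp(*tipped(th,d,l),0); hit=r.movel(p,R,velocity=.08,stop_force=20); f((d,l,hit)); ok&=not hit
    if hit: break
if ok:
    T=B+[-.002,0,0]
    q,R=cover_tcp(T+[0,0,.12],np.eye(3),0)
    r.movel(q,R,velocity=.2); f("over")
    s=eyes.snapshot("side"); cv2.imwrite("pics/s3.png",s["image"][:,:,::-1])
    q,_=cover_tcp(T+[0,0,.012],np.eye(3),0); r.movel(q,R,velocity=.12); r.pause(.2); f("near")
    q,_=cover_tcp(T+[0,0,-.004],np.eye(3),0); print(r.movel(q,R,velocity=.015,stop_force=3)); f("down")
    s=eyes.snapshot("side"); cv2.imwrite("pics/s4.png",s["image"][:,:,::-1])
E
```

```text
(0.028, 0.001, False) [ 0.3  0.  -2.7] [0.4743 0.1747 0.1425] 27.5 7.26
(0.028, 0.05, False) [ 0.4  0.4 -3.1] [0.4747 0.1745 0.1915] 27.3 8.02
(0.028, 0.12, False) [-0.6  0.  -2.8] [0.4744 0.1744 0.261 ] 27.4 9.04
over [ 0.2 -0.3 -2.7] [ 0.5111 -0.2126  0.1954] 27.4 11.17
near [ 1.   0.6 -2.2] [ 0.5118 -0.2137  0.0883] 27.3 12.47
True
down [0.7 0.6 4.8] [ 0.511  -0.2133  0.0771] 27.6 13.17
```

View pics/s4.png

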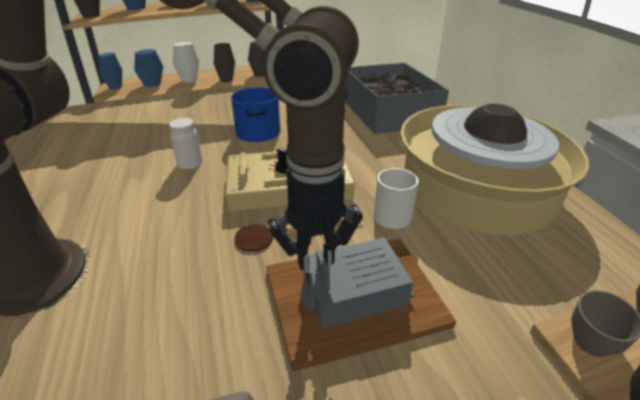

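The cover stands on the board around (362,285). I'll release it, then look at the dial.

```bash
python3 - <<'E'
from h import *
from rig import r,gripper_to,eyes
st=r.read_state(); p=np.array(st["tcp_pos"])
gripper_to(0.5); gripper_to(0.9)
r.movel(p+[0,0,.10],velocity=.12)
p,R=dial_tcp(24,0); r.move_to([.43,-.02,.25],R)
s=eyes.snapshot("top"); np.savez("pics/top1.npz",**s); print(r.read_state()["time_s"])
im=s["image"]; a=cv2.resize(im[130:285,190:310],None,fx=3.8,fy=3.8,interpolation=cv2.INTER_CUBIC); b=cv2.resize(im[130:285,365:485],None,fx=2.8,fy=3.8)
cv2.imwrite("pics/t1.png",np.hstack([a,b])[:,:,::-1])
E
```

```text
15.8833
```

View pics/t1.png

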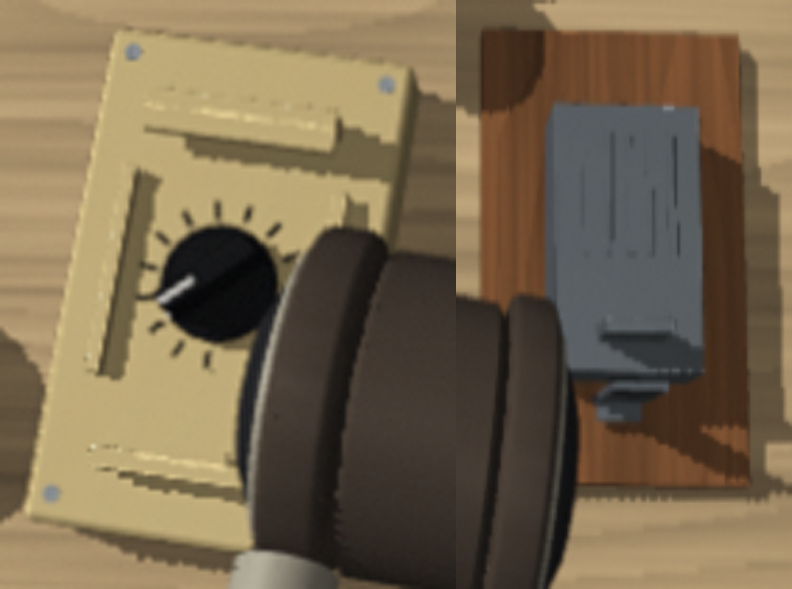

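The dial is uncovered, with its pointer line at crop (160–195, 280–302). The cover is upright on the board. I'll compute the pointer angle and the cover's position.

```bash
python3 - <<'E'
from h import *
s=np.load("pics/top1.npz"); im=s["image"]
m=(im.min(2)>105).astype(np.uint8); g=np.zeros_like(m)
c0=proj(s,C+[0,0,.094])[0]; cv2.circle(g,tuple(int(x) for x in c0),15,1,-1)
vv,uu=np.nonzero((m&g)&(np.ptp(im,axis=2)<35)); print(c0,len(uu),np.c_[uu,vv].tolist())
P=onz(s,np.c_[uu,vv],.094)-C; L=(P@Rz(YAW))[:,:2]
print(L.mean(0)); v=np.linalg.svd(L-L.mean(0))[2][0]; 
ang=lambda x,y: np.degrees(np.arctan2(y,-x))  # cw from above from -x: toward +y
print("dial deg by mean",ang(*L.mean(0)),"by axis",ang(*(v*np.sign(v@L.mean(0)))))
hsv=cv2.cvtColor(im,cv2.COLOR_RGB2HSV)
m=cv2.inRange(hsv,(90,15,60),(115,80,140)); m[:,:380]=0;m[:,480:]=0;m[:150]=0;m[229:]=0
k=max(cv2.findContours(m,0,2)[0],key=cv2.contourArea)
q=onz(s,k.reshape(-1,2),.073)[:,:2].astype(np.float32); print("cover",cv2.minAreaRect(q),cv2.boundingRect(k))
E
```

```text
[243.18158663 201.55123619] 25 [[239, 203], [240, 203], [237, 204], [238, 204], [239, 204], [240, 204], [236, 205], [237, 205], [238, 205], [239, 205], [234, 206], [235, 206], [236, 206], [237, 206], [233, 207], [234, 207], [235, 207], [236, 207], [231, 208], [232, 208], [233, 208], [234, 208], [232, 209], [233, 209], [234, 213]]
[-0.01185942  0.01372188]
dial deg by mean 49.164097356060914 by axis 42.03127209586691
cover ((0.5773418545722961, -0.20943684875965118), (0.11552813649177551, 0.1496758610010147), 89.56082916259766) (397, 158, 56, 71)
```

```bash
python3 - <<'E'
from h import *
from rig import r,gripper_to,eyes
def f(t):
    st=r.read_state(); print(t,np.round(st["force"],1),np.round(st["wrist_torque"],2),np.round(st["tcp_pos"],4),round(st["q"][5],1),round(st["opening"]*85,1),round(st["time_s"],2))
p,R=dial_tcp(48,0)
r.move_to(p+[0,0,.12],R); f("above")
print(r.movel(p,R,velocity=.1,stop_force=8)); f("at")
gripper_to(0.0,40); r.pause(.2); f("grip")
for a in(36,24,12,4,0,-1.7): r.move_to(*dial_tcp(a,0)); f(a)
r.pause(.3); f("stop")
E
```

```text
above [-0.7  0.6 -1. ] [-0.  0.  0.] [0.5477 0.1644 0.1833] -22.5 76.4 16.8
False
at [ 0.1 -0.4  0.1] [ 0.04 -0.01  0.02] [0.5485 0.1657 0.0648] -22.4 76.2 18.15
grip [ 3.1  3.2 -0.8] [ 0.55 -0.4  -0.01] [0.5488 0.1661 0.0645] -22.4 12.8 18.95
36 [3.4 3.6 0.3] [ 0.6  -0.47  0.05] [0.5488 0.1661 0.0645] -34.3 12.3 19.27
24 [3.3 3.5 0.2] [ 0.55 -0.52  0.08] [0.5488 0.1661 0.0645] -46.3 12.6 19.58
12 [ 2.7  3.2 -0.2] [ 0.57 -0.52 -0.07] [0.5489 0.1661 0.0645] -58.3 12.6 19.9
4 [3.7 4.  0.2] [ 0.57 -0.56  0.02] [0.5488 0.1661 0.0645] -66.3 12.6 20.16
0 [ 3.3  3.9 -0.3] [ 0.58 -0.54  0.03] [0.5489 0.1661 0.0645] -70.3 12.7 20.41
-1.7 [ 2.9  4.4 -1.1] [ 0.54 -0.61 -0.02] [0.5489 0.1661 0.0645] -71.9 12.3 20.66
stop [ 3.3  3.9 -0.2] [ 0.56 -0.66 -0.04] [0.5489 0.1661 0.0645] -71.9 12.5 20.96
```

```bash
python3 - <<'E'
from h import *
from rig import r,gripper_to,eyes
def f(t):
    st=r.read_state(); print(t,np.round(st["force"],1),np.round(st["wrist_torque"],2),round(st["q"][5],1),round(st["opening"]*85,1),round(st["time_s"],2))
for a in(-2.5,-3.5): r.move_to(*dial_tcp(a,0)); r.pause(.2); f(a)
for a in list(range(12,133,12))+[138,142,144]: r.move_to(*dial_tcp(a,0)); (a%24==0) and f(a)
r.pause(.3); f("end")
gripper_to(0.25); r.pause(.2); gripper_to(0.7); f("open")
p=np.array(r.read_state()["tcp_pos"]); r.movel(p+[0,0,.15],velocity=.12)
r.move_to([.40,-.03,.27],dial_tcp(90,0)[1]); r.pause(.2)
s=eyes.snapshot("top"); np.savez("pics/top2.npz",**s); im=s["image"]; f("off")
a=cv2.resize(im[130:285,190:310],None,fx=3.8,fy=3.8,interpolation=cv2.INTER_CUBIC); b=cv2.resize(im[130:285,310:485],None,fx=2.2,fy=3.8)
cv2.imwrite("pics/t2.png",np.hstack([a,b])[:,:,::-1])
m=(im.min(2)>105).astype(np.uint8); g=np.zeros_like(m)
c0=proj(s,C+[0,0,.094])[0]; cv2.circle(g,tuple(int(x) for x in c0),13,1,-1)
vv,uu=np.nonzero((m&g)&(np.ptp(im,axis=2)<35))
if len(uu)>2:
    L=((onz(s,np.c_[uu,vv],.094)-C)@Rz(YAW))[:,:2]; v=np.linalg.svd(L-L.mean(0))[2][0]; v*=np.sign(v@L.mean(0))
    print(len(uu),"dial",np.degrees(np.arctan2(L.mean(0)[1],-L.mean(0)[0])),np.degrees(np.arctan2(v[1],-v[0])))
E
```

```text
-2.5 [4.2 4.1 1. ] [ 0.54 -0.57 -0.16] -72.7 12.3 21.41
-3.5 [3.8 3.4 0.1] [ 0.61 -0.66 -0.53] -73.7 12.8 21.86
24 [3.3 4.3 0.2] [ 0.62 -0.55 -0.05] -46.3 12.7 22.54
48 [ 4.1  4.  -0.4] [ 0.62 -0.55 -0.02] -22.3 12.9 23.18
72 [4.2 4.5 0.2] [ 0.66 -0.54  0.02] 1.7 12.5 23.81
96 [ 3.7  3.7 -0.5] [ 0.74 -0.5   0.01] 25.7 12.3 24.44
120 [ 4.4  3.8 -0. ] [ 0.8  -0.51  0.01] 49.7 12.1 25.07
144 [ 3.5  4.6 -1.4] [ 0.8  -0.57  0.03] 73.7 12.3 26.14
end [3.5 4.6 0.6] [ 0.83 -0.52 -0.  ] 73.7 12.7 26.44
open [ 0.1 -1.3  0.5] [ 0.01 -0.    0.01] 73.6 59.7 27.34
off [-0.3  0.2  0.3] [-0.   -0.   -0.01] -3.4 59.6 30.21
23 dial 144.59254177754545 143.79110041665297
```

View pics/t2.png

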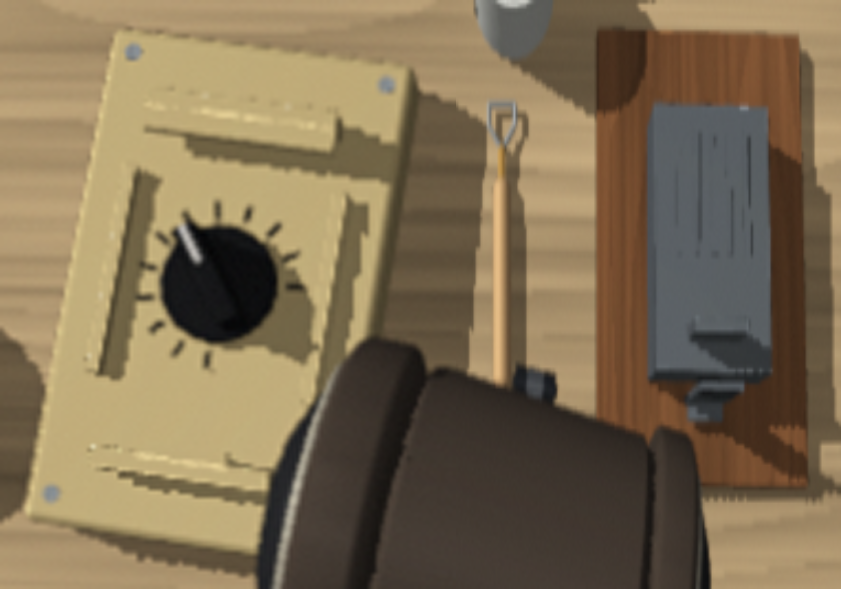

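The dial pointer, at crop (180,225), measures about 144°, which is the sixth click. The stop showed as a torque rise to 0.53 N m. The cover is upright on the board and the trimmer is undisturbed, so I'm handing in.

```bash
python3 -c "
from rig import sign_off; sign_off()"
```

```text
the job is handed in; nothing more can be done
```

The job is done and handed in at about 30 s of the 72 s allowed.

- **Cover:** I pinched rib and tab, tipped the cover 15° about its lug edge, drew it 28 mm clear and lifted it off. It stands upright on the board. The camera put it about 4 mm from the board's centre, a rough figure because the outline included part of a side wall.
- **Dial:** I turned it back from the 48° click to its stop, where the wrist torque rose to 0.53 N m. From there I turned it clockwise to 144° and let go. After release the pointer measured 143.8–144.6°, which is the sixth click (144°).
- **Other checks:** The sampled forces stayed below 8 N, and no check failed or disagreed. The trimmer looked unmoved in the last picture. The arm hid the potter's rib there, so I did not re-check it after the dial was turned; it was visible and apparently unmoved when the cover was set down.

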